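# Push a pipe home in the cutting cradle and nip it with the thumbscrew

### The job

Get the white pipe ready for sawing: push it along its vee cradle until its end is right up against the length stop, without shifting the stop. Then turn the knurled thumbscrew clockwise (seen from above) until it seats on the pipe, nip it finger-tight, stopping as soon as the resistance has clearly risen so that it is not over-tightened, and let go. Leave the other things on the bench where they are.

Things in the scene. Friction and masses are not known exactly. Their poses are not given: they have to be found in the camera images.
- cradle: Grey steel vee cradle on a 12 mm base plate bolted to the bench. Origin: centre of the vee in plan, on the bench top. y runs along the vee towards the length stop, x across, z up. The vee, 88 mm wide, 52 mm high, spans y = -81 to +91 mm; a pipe in it has its axis 56 mm above the bench over x = 0. Beyond the vee at negative y is only the low base plate: room for fingers behind the pipe's tail.
- pipe: White plastic pipe, 48 mm outside diameter, 200 mm long, about 0.2 kg, lying in the vee. Origin: middle of its axis; y along the axis towards the length stop. It starts 15 to 50 mm short of the stop; its tail (the end away from the stop) overhangs the vee and still does so by 19 mm or more when home.
- pipe_front (a point): Centre of the pipe's end face that is to meet the length stop.
- pipe_tail (a point): Centre of the pipe's other, overhanging end face, where it can be pushed.
- stop_face (a point): The length stop: steel plate 70 mm wide, top 85 mm above the bench, on two bars. The point lies on the face that the pipe must meet, at the height of the pipe's axis; axes as the cradle's. Only friction holds the stop: a push of about 45 N through the pipe shifts it; moving the pipe takes 1 to 4 N, and 10 to 20 N brings it firmly home.
- knob (a point): Centre of the vertical thumbscrew's knurled steel head, a cylinder 32 mm in diameter, 24 mm high, about 153 mm above the bench, 19 mm clear of the 30 mm wide clamp arm below it; grip its sides from above, at any yaw. It turns with under 0.1 N m for 1.8 to 4 rad clockwise (from above; the start differs each time), sinking 3 mm per turn, until the screw seats; then the torque climbs steeply.
- spindle: The thumbscrew's spindle, 30 mm from the cradle's origin towards the stop. Origin: tip of its black nylon nose, 0.3 to 1.4 mm above the pipe at first. Seated on the pipe it stops; the head then still winds up elastically, 0.2 N m per 0.1 rad, and springs back when let go (the spindle does not turn back). Finger-tight is 0.3 to 0.5 N m; above 0.9 N m it is over-tightened and crushes the pipe.
- clamp_arm: Grey clamp arm, fixed to the cradle. Origin: its underside, on the axis of its post, which stands 66 mm from the thumbscrew on the robot's side of the cradle; x points to the thumbscrew. The arm's top is 22 mm above the origin; nothing of the post stands above it.
- coupling: Bystander: white plastic pipe coupling standing on end, 60 mm diameter, 65 mm high. Origin: centre of its underside.
- tee: Bystander: black plastic tee, 100 mm long, 74 mm high. Origin: centre of its underside.
- reamer: Bystander: steel deburring cone, 48 mm diameter, 48 mm high, standing on its base. Origin: centre of its underside.
Things that resemble listed ones, but are neither listed nor needed, are in the scene too. What is meant by the pipe is not brown, green or turquoise, and is the smaller of those in its own colour.

How it is judged:
On the way, in this order (a step that is already met when the one before it is completed fails the run):
1. the pipe's end is against the length stop (y of pipe_front in the frame of stop_face above -0.0015 m), for 0.1 s.
2. the thumbscrew is seated on the pipe and finger-tight (0.2 N m or more, seen as 0.1 rad of wind-up) (contact force between spindle and pipe above 5 N and angle between the x axis of knob and the x axis of spindle, either way round above 0.1 rad), for 0.1 s.
At the end, for the whole second after the job is handed in: The pipe lies at rest with its end within 1.5 mm of the length stop's face, the stop has not shifted by more than 1.5 mm, and the seated thumbscrew presses on the pipe with more than 5 N after it has been let go (contact force between spindle and pipe above 5 N and y of pipe_front in the frame of stop_face above -0.0015 m and distance of stop_face from where it was at the start of the episode below 0.0015 m and linear speed of pipe below 0.01 m/s); the robot touches nothing.
It fails at once if the thumbscrew is over-tightened (more than 0.9 N m, seen as 0.45 rad of wind-up of its head) (angle between the x axis of knob and the x axis of spindle, either way round above 0.45 rad).
It fails at once if the length stop is shifted by more than 1.5 mm (distance of stop_face from where it was at the start of the episode above 0.0015 m).
It fails at once if a bystander is moved by more than 20 mm (distance of any of coupling, tee, reamer from where it was at the start of the episode above 0.02 m).
It also fails if it takes over 72 s, if anything falls off the work surface, if the arm or the gripper's body presses on something with over 40 N, if the wrist force passes 120 N, or if a joint passes its speed limit or range.

### The arm

A 6-joint arm with a two-finger parallel gripper is mounted at the origin on the work surface. World frame = base frame: x ahead of the robot, y to its left, z up, the work surface at z = 0. Lengths are in m, angles in rad, forces in N, time in s.
With the tool pointing down it reaches from about 0.275 to 0.825 m from the base axis. Payload 4.9 kg.
Tool frame: the origin (TCP) lies between the finger pads; the fingertips stand 17 mm ahead of it and the grasp point (between the pads) lies 2 mm behind it (r.tips_ahead is the distance from the TCP to the fingertips, in m); z points along the fingers, y is the line along which they close (so a half turn about z gives the same grasp; the last joint's range is limited). The gripper opens to 85 mm and grips with 20 to 120 N. Pads are 22 mm wide; open, the fingers measure 114 mm over their backs; the gripper's body (76 mm by 85 mm) begins 54 mm behind the grasp point. The pads swing forward as they close: fully open they stand 13 mm farther back than shut.
Start: joints at [1.212, 0.326, -0.193, 1.052, 0, 1.437], TCP at [0.123, 0.536, 0.248] pointing down, gripper open.
Joint ranges: [-2.65, 2.65], [-0.97, 1.79], [-1.3, 1.35], [-1.93, 2.1], [-1.47, 1.37], [-3.14, 3.14]. Speed limits (rad/s): [2.57, 2.57, 3.14, 3.14, 3.14, 3.14].

### API

Orientations are given as a unit quaternion [w, x, y, z].
In Python, from bench import r gives the robot as it stands. The module is installed in compiled form; this text tells all that it offers.
- The arm moves only by the tool send_rows, never from a script. Its arguments are lists of equal length, an entry for each row: "offset": the shift along the tool's x, y, z in m, a list of three; "turn": the turn, a rotation vector about the tool's x, y, z in degrees, a list of three. In form: {"offset": [[x, y, z], ...], "turn": [[ax, ay, az], ...]}. A call has 1 to 5 rows; each row shifts and turns the commanded pose from where the row before left it, along the tool's axes as they then stand; what a row does not reach is not made up. A row lasts 1/12 s, in which the tool goes at most 41.7 mm and 7.16 degrees, less where a joint would pass 70% of its speed; a pose out of reach is approached as far as the arm can. A call with a gripper value outside its range is refused whole. "grip" is the opening, from 0 (shut) to 1 (fully open), set as the call begins (left out, the last holds). The fingers move at their own pace and stop on an object; the grip force is fixed at half the most. Time passes only in rows, so rows that do not move let the fingers close. It gives the time, the measured TCP pose, the force, the opening and the grip force at its end, in the units of the state.
- r.state(): the state, without advancing time (a new reading comes with each control period).
- r.snapshot(name): name is "scene" or "top"; returns the picture (384x512x3 uint8, red, green, blue); there is no depth.
- r.camera_params(name): a dict with "K" (3x3 intrinsics, pixels), "cam_to_world" (4x4, takes a point from camera to world coordinates). Camera axes: x right, y up, looking along -z (the intrinsics and any distortion apply to the point x, -y, -z); pixel columns grow to the right and rows downward; lengths in m; the calibration is good to about 2 mm. A picture is of the moment at which its call begins. camera_params takes no time and is no camera call.
- r.job_done(): hands the job in; it is judged then, once.
Trained networks look in the newest picture that a camera, given by its name, has taken for a name from the list of things; names that differ only in an ending like _2 or _b are one class to them, and where a whole thing is asked for, a point or a joint stands for the part that bears it (a point fixed in the world has none). Each returns a list of dicts, best first, with "conf" (0 to 1); they miss things now and then, are a little off and sometimes report something else, mostly with a low value. They report only what shows in the picture. A call takes as long as a camera call. They do not tell look-alikes from the thing itself.
- r.cut_out(camera, label): "region" (384x512 bool, what is visible of it) and "position" ([column, row] in pixels, amid what is visible of it).
The state is a dict: "time_s": time; "joint_pos": joint angles; "qvel": joint speeds; "effort": joint torques, N m; "tcp_pos": TCP position; "ee_rot": TCP orientation; "contact_force": force on the tool from outside, world axes, zero at the start; "moment": the same for the moment, N m; "opening": opening from 0.0 (shut) to 1.0 (fully open); "gripper_force": force on a finger pad.
Only numpy, scipy, OpenCV 4.12 (cv2) and the standard library are available. Lean on these libraries where they do the work, as an engineer would, in place of code of your own. Each camera call takes 0.05 s, during which the arm holds its last target. There are 200 camera calls.

## Working session

There is one attempt and no reset: what is moved stays moved. The work goes in short steps, Python scripts to look and compute and a tool call to move; the robot and the scene stay as the last step left them, time stands still between calls to the robot, and variables do not carry over. Pictures are saved under pics/ and viewed, at most 10 in all, crops included, and the job is handed in when it is done.

Besides the shell and the picture viewer there is one more tool, called after "Call:" as name(argument=value, ...), one argument or row to a line, values as JSON. send_rows: Moves the arm, as the interface text tells. Its arguments: {"type":"object","properties":{"offset":{"type":"array"},"turn":{"type":"array"},"grip":{"type":"number"}},"required":["offset","turn"]}

```bash
mkdir -p pics; cat > h.py <<'E'
from bench import r
import numpy as np, cv2
def save(img,n): cv2.imwrite('pics/'+n,cv2.cvtColor(img,cv2.COLOR_RGB2BGR))
def ray(cam,px):
    p=r.camera_params(cam);K=p['K'];T=np.array(p['cam_to_world'])
    d=np.linalg.inv(K)@np.array([px[0],px[1],1.0]); d=np.array([d[0],-d[1],-d[2]])
    return T[:3,3],T[:3,:3]@d
def at_z(cam,px,z):
    o,d=ray(cam,px); return o+d*(z-o[2])/d[2]
def proj(cam,P):
    p=r.camera_params(cam);K=np.array(p['K']);T=np.linalg.inv(np.array(p['cam_to_world']))
    c=T[:3,:3]@np.array(P)+T[:3,3]; c=np.array([c[0],-c[1],-c[2]]); u=K@c; return u[:2]/u[2]
def tri(pa,pb):
    o1,d1=ray('scene',pa);o2,d2=ray('top',pb)
    s=np.linalg.lstsq(np.c_[d1,-d2],o2-o1,rcond=None)[0]
    a=o1+d1*s[0];b=o2+d2*s[1];return (a+b)/2,np.linalg.norm(a-b)
E
python3 - <<'E'
from h import *
ims=[r.snapshot(c) for c in('scene','top')]
save(ims[0],'s0.png');save(ims[1],'t0.png')
for c in('scene','top'):
    p=r.camera_params(c);print(c,{k:np.round(v,3).tolist() for k,v in p.items()})
    for l in('pipe','knob','clamp_arm','cradle','coupling','tee','reamer','spindle'):
        print(c,l,[(round(d['conf'],2),np.round(d['position']).tolist(),int(d['region'].sum())) for d in r.cut_out(c,l)])
print(r.state())
E
```

```text
scene {'K': [[416.579, 0.0, 256.969], [0.0, 416.579, 189.562], [0.0, 0.0, 1.0]], 'cam_to_world': [[-0.506, -0.749, 0.428, 1.14], [0.863, -0.435, 0.259, 0.345], [-0.008, 0.5, 0.866, 1.251], [0.0, 0.0, 0.0, 1.0]]}
scene pipe [(0.87, [245.0, 134.0], 1507), (0.77, [333.0, 175.0], 827), (0.65, [141.0, 202.0], 1772), (0.6, [257.0, 198.0], 813)]
scene knob [(0.55, [278.0, 193.0], 116)]
scene clamp_arm [(0.74, [284.0, 192.0], 340)]
scene cradle [(0.79, [290.0, 219.0], 3006)]
scene coupling [(0.63, [362.0, 252.0], 478)]
scene tee [(0.6, [165.0, 134.0], 499)]
scene reamer [(0.74, [380.0, 231.0], 181), (0.7, [258.0, 199.0], 867)]
scene spindle [(0.68, [275.0, 189.0], 102)]
top {'K': [[441.509, 0.0, 256.342], [0.0, 441.509, 187.704], [0.0, 0.0, 1.0]], 'cam_to_world': [[0.028, 0.982, -0.186, 0.359], [-1.0, 0.029, 0.002, 0.022], [0.008, 0.186, 0.982, 1.23], [0.0, 0.0, 0.0, 1.0]]}
top pipe [(0.89, [379.0, 130.0], 2525), (0.83, [196.0, 267.0], 1443), (0.75, [322.0, 273.0], 2841), (0.74, [274.0, 122.0], 1175), (0.65, [269.0, 194.0], 1172)]
top knob [(0.48, [236.0, 184.0], 133)]
top clamp_arm [(0.91, 
[... 253 characters left out ...]
56)]
{'time_s': 0.9, 'joint_pos': array([ 1.21181858e+00,  3.26137993e-01, -1.92595216e-01,  1.05200306e+00,
        2.86866523e-05,  1.43662197e+00]), 'qvel': array([-0.00121176, -0.00069556,  0.00162987,  0.00102931, -0.00101626,
       -0.00042707]), 'effort': array([-7.12466353e-04, -4.43313289e+01,  2.62760854e+01,  9.11528205e-04,
       -1.17822339e-05, -6.73933869e-06]), 'tcp_pos': array([0.12257815, 0.53618991, 0.24831645]), 'ee_rot': array([-6.58002425e-06,  1.12165160e-01,  9.93689577e-01,  3.26211036e-05]), 'contact_force': array([ 0.14861722,  0.28947082, -0.22287768]), 'moment': array([-0.03878174, -0.03689182,  0.03870397]), 'gripper_force': 0.0, 'opening': 1.0004809069347824}
```

View pics/s0.png

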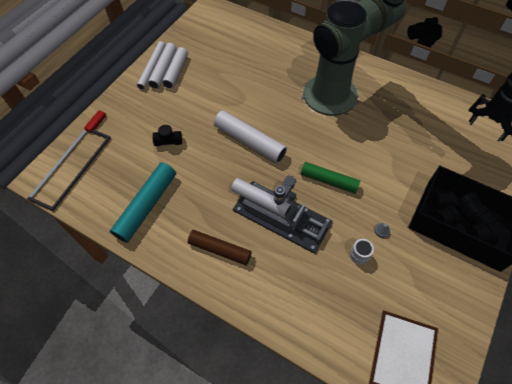

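View pics/t0.png

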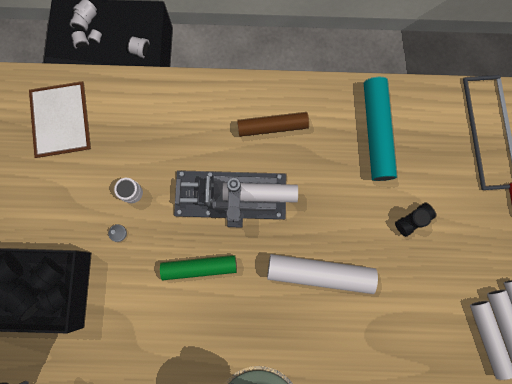

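The pipe could be confused with the white pipe in the vee (top 269,194 / scene 257,198), the larger loose white one (top 322,273), the green one (196,267), the brown one (274,122), the turquoise one (379,130), or the white offcuts at the lower right. I choose the one in the cradle because it is the smaller white one. Next is a close crop of it.

```bash
python3 - <<'E'
from h import *
t=cv2.imread('pics/t0.png')[160:232,160:310];s=cv2.imread('pics/s0.png')[165:255,220:345]
t=cv2.resize(t,None,fx=5,fy=5,interpolation=cv2.INTER_CUBIC);s=cv2.resize(s,(0,0),fx=2.5,fy=2.5,interpolation=cv2.INTER_CUBIC)
c=np.zeros((t.shape[0]+s.shape[0],750,3),np.uint8);c[:t.shape[0]]=t;c[t.shape[0]:,:s.shape[1]]=s
cv2.imwrite('pics/c0.png',c)
for l in('knob','spindle'):
    a=r.cut_out('scene',l)[0]['position'];b=r.cut_out('top',l)[0]['position'];print(l,a,b,tri(a,b))
d=[d for d in r.cut_out('top','pipe') if abs(d['position'][0]-269)<6][0]
m=d['region'].astype(np.uint8);print(cv2.minAreaRect(cv2.findNonZero(m)),cv2.boundingRect(m))
print('cradle',cv2.minAreaRect(cv2.findNonZero(r.cut_out('top','cradle')[0]['region'].astype(np.uint8))))
E
```

```text
knob [277.5, 192.7] [236.2, 184.2] (array([0.57173752, 0.07211368, 0.14232371]), np.float64(0.0035948686069808226))
spindle [274.9, 188.7] [233.3, 182.1] (array([0.57441499, 0.07170624, 0.1685855 ]), np.float64(0.010625340058488308))
((273.0705871582031, 123.08234405517578), (17.688711166381836, 70.81501007080078), 83.0887680053711) (238, 112, 71, 24)
cradle ((229.92041015625, 198.57522583007812), (113.09600067138672, 56.315696716308594), 1.6135388612747192)
```

View pics/c0.png

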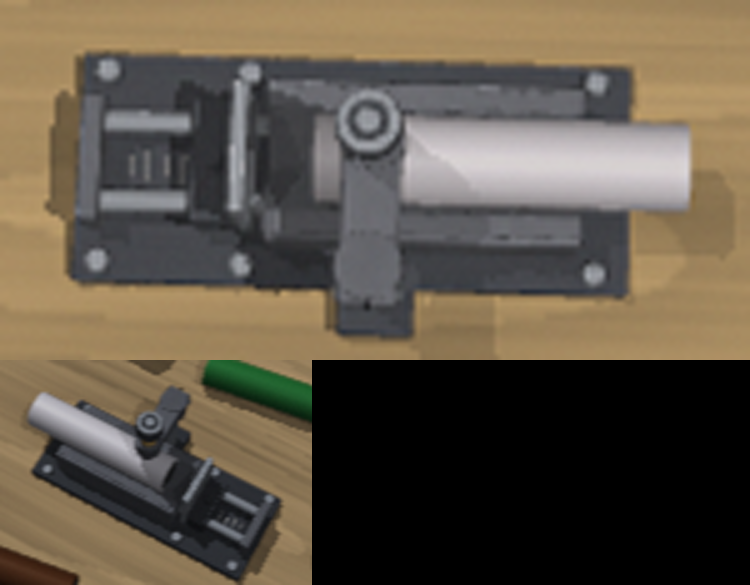

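The crop shows the white pipe in the vee with its tail at top px (298,193) and its front at (223,192). The stop plate is at about (209,190) and the knurled head at (234,184). The choice holds.

```bash
python3 - <<'E'
from h import *
P=lambda x,y:(160+x/5-.4,160+y/5-.4)
b=[at_z('top',P(*q),.015)[:2] for q in((109,69),(597,82),(97,260),(594,273),(250,72),(240,265))]
print(np.round(b,4))
for i,j in((0,1),(2,3)): d=b[i]-b[j];print('yaw of +y axis',np.degrees(np.arctan2(-d[0],d[1])))
print('knob z.165',at_z('top',P(369,120),.165),'scene',at_z('scene',(220+149/2.5,165+(421-360)/2.5),.165), 'tri',tri((220+149/2.5-.3,165+(422-360)/2.5-.3),P(369,120)))
print('tail axis',at_z('top',P(690,167),.056),'tail top',at_z('top',P(690,167),.08))
print('front',at_z('top',P(315,163),.07),'stop top edge', [at_z('top',P(*q),.085) for q in((250,82),(244,210))],[at_z('top',P(*q),.085) for q in((235,82),(230,210))])
print('bystanders',at_z('top',(128,190),.03),at_z('top',(116,233),.02),at_z('top',(416,221),.03))
E
```

```text
[[ 0.6239  0.2313]
 [ 0.6245 -0.0435]
 [ 0.5156  0.2315]
 [ 0.5162 -0.0438]
 [ 0.6245  0.152 ]
 [ 0.5151  0.1523]]
yaw of +y axis 0.12242857364102144
yaw of +y axis 0.1363388872431813
knob z.165 [0.56926784 0.07637865 0.165     ] scene [0.56957464 0.07927297 0.165     ] tri (array([0.56940598, 0.0772867 , 0.16264348]), np.float64(0.001707216794582517))
tail axis [ 0.57003188 -0.09233735  0.056     ] tail top [ 0.56570825 -0.08999249  0.08      ]
front [0.56385911 0.10910335 0.07      ] stop top edge [array([0.60377459, 0.14422156, 0.085     ]), array([0.53511677, 0.14410903, 0.085     ])] [array([0.60354129, 0.15216054, 0.085     ]), array([0.5349048, 0.1514377, 0.085    ])]
bystanders [0.56951595 0.37285449 0.03      ] [0.45125372 0.39868311 0.02      ] [ 0.50638199 -0.41949606  0.03      ]
```

Call:
send_rows(
  offset=[
    [0,0,0],
    [0,0,0],
    [-0.022,-0.033,0],
    [-0.022,-0.033,0],
    [-0.022,-0.033,0],
  ],
  turn=[
    [0,0,-6.44],
    [0,0,-6.44],
    [0,0,0],
    [0,0,0],
    [0,0,0],
  ],
  grip=0,
)

```text
time_s: 1.62
tcp_pos: [0.1888, 0.4362, 0.248]
ee_rot: [0.0, -0.001, 1.0, -0.0]
contact_force: [0.9, 0.4, 0.2]
opening: 0.307
gripper_force: 0.0
```

Call:
send_rows(
  offset=[
    [-0.022,-0.033,0],
    [-0.022,-0.033,0],
    [-0.022,-0.033,0],
    [-0.022,-0.033,0],
    [-0.022,-0.033,0],
  ],
  turn=[
    [0,0,0],
    [0,0,0],
    [0,0,0],
    [0,0,0],
    [0,0,0],
  ],
)

```text
time_s: 2.03
tcp_pos: [0.2993, 0.2706, 0.2486]
ee_rot: [0.0, -0.0, 1.0, 0.0]
contact_force: [1.0, 0.8, 0.7]
opening: 0.001
gripper_force: 0.0
```

Call:
send_rows(
  offset=[
    [-0.022,-0.033,0],
    [-0.022,-0.033,0],
    [-0.022,-0.033,0],
    [-0.022,-0.033,0],
    [-0.022,-0.033,0],
  ],
  turn=[
    [0,0,0],
    [0,0,0],
    [0,0,0],
    [0,0,0],
    [0,0,0],
  ],
)

```text
time_s: 2.45
tcp_pos: [0.4094, 0.1053, 0.2486]
ee_rot: [0.0, 0.0, 1.0, 0.0]
contact_force: [0.8, 0.2, 0.4]
opening: -0.004
gripper_force: 0.0
```

Call:
send_rows(
  offset=[
    [-0.022,-0.033,0],
    [-0.022,-0.033,0],
    [-0.022,-0.033,0],
    [-0.022,-0.033,0],
    [-0.022,-0.033,0],
  ],
  turn=[
    [0,0,0],
    [0,0,0],
    [0,0,0],
    [0,0,0],
    [0,0,0],
  ],
)

```text
time_s: 2.87
tcp_pos: [0.5194, -0.0598, 0.2484]
ee_rot: [0.0, 0.0, 1.0, 0.0]
contact_force: [0.6, -0.2, 0.3]
opening: 0.001
gripper_force: 0.0
```

Call:
send_rows(
  offset=[
    [-0.017,-0.025,0],
    [-0.017,-0.025,0],
    [-0.0165,-0.025,0],
    [0,0,0.04],
    [0,0,0.04],
  ],
  turn=[
    [0,0,0],
    [0,0,0],
    [0,0,0],
    [0,0,0],
    [0,0,0],
  ],
)

```text
time_s: 3.28
tcp_pos: [0.5725, -0.1357, 0.1696]
ee_rot: [0.004, 0.001, 1.0, -0.001]
contact_force: [0.3, 0.0, -2.2]
opening: 0.0
gripper_force: 0.0
```

Call:
send_rows(
  offset=[
    [0,0,0.04],
    [0,0,0.04],
    [0,0,0.03],
    [0,0,0.013],
    [0,0,0],
  ],
  turn=[
    [0,0,0],
    [0,0,0],
    [0,0,0],
    [0,0,0],
    [0,0,0],
  ],
)

```text
time_s: 3.7
tcp_pos: [0.5661, -0.1318, 0.0414]
ee_rot: [-0.003, 0.0, 1.0, 0.001]
contact_force: [0.0, -0.1, -0.2]
opening: 0.001
gripper_force: 0.0
```

Call:
send_rows(
  offset=[
    [0,0.005,0],
    [0,0.005,0],
    [0,0.003,0],
    [0,0.003,0],
    [0,0.003,0],
  ],
  turn=[
    [0,0,0],
    [0,0,0],
    [0,0,0],
    [0,0,0],
    [0,0,0],
  ],
)

```text
time_s: 4.12
tcp_pos: [0.5706, -0.1143, 0.0471]
ee_rot: [0.002, -0.0, 1.0, -0.001]
contact_force: [0.9, -3.0, 2.5]
opening: -0.001
gripper_force: 0.4
```

Call:
send_rows(
  offset=[
    [0,0.003,0],
    [0,0.003,0],
    [0,0.003,0],
    [0,0.003,0],
    [0,0.003,0],
  ],
  turn=[
    [0,0,0],
    [0,0,0],
    [0,0,0],
    [0,0,0],
    [0,0,0],
  ],
)

```text
time_s: 4.53
tcp_pos: [0.5706, -0.1001, 0.0466]
ee_rot: [0.002, 0.0, 1.0, -0.002]
contact_force: [0.8, -5.6, 6.6]
opening: -0.002
gripper_force: 1.4
```

Call:
send_rows(
  offset=[
    [0,0.002,0],
    [0,0.002,0],
    [0,0.002,0],
    [0,0.001,0],
    [0,0.001,0],
  ],
  turn=[
    [0,0,0],
    [0,0,0],
    [0,0,0],
    [0,0,0],
    [0,0,0],
  ],
)

```text
time_s: 4.95
tcp_pos: [0.5706, -0.0922, 0.0467]
ee_rot: [0.002, 0.0, 1.0, -0.002]
contact_force: [-0.3, -6.6, 6.5]
opening: -0.006
gripper_force: 1.4
```

```bash
python3 - <<'E'
from h import *
t=r.snapshot('top')[155:235,155:315];s=r.snapshot('scene')[155:245,210:340]
t=cv2.resize(t,None,fx=4.5,fy=4.5,interpolation=cv2.INTER_CUBIC);s=cv2.resize(s,(0,0),fx=2.5,fy=2.5,interpolation=cv2.INTER_CUBIC)
c=np.zeros((t.shape[0]+s.shape[0],t.shape[1],3),np.uint8);c[:t.shape[0]]=t;c[t.shape[0]:,:s.shape[1]]=s
save(c,'c1.png'); print(r.state())
E
```

```text
{'time_s': 5.05, 'joint_pos': array([-0.28673243,  0.58008287, -0.36359624,  0.62335198, -0.00179003,
       -0.28601204]), 'qvel': array([-1.45508184e-03,  4.93509943e-06,  1.08460174e-03, -2.14552246e-04,
        2.27362844e-03, -9.27829711e-05]), 'effort': array([ 3.40505943e+00, -4.65784943e+01,  1.67051268e+01,  7.23870881e-01,
        1.19256925e+00, -2.17914185e-02]), 'tcp_pos': array([ 0.57061334, -0.09205183,  0.04669114]), 'ee_rot': array([ 1.55312974e-03,  3.61875192e-04,  9.99997762e-01, -1.39035626e-03]), 'contact_force': array([-0.34814076, -5.12038755,  7.25250774]), 'moment': array([-0.74772801, -0.09922459,  0.00189778]), 'gripper_force': 1.3355346769094467, 'opening': 0.0018166442851791909}
```

View pics/c1.png

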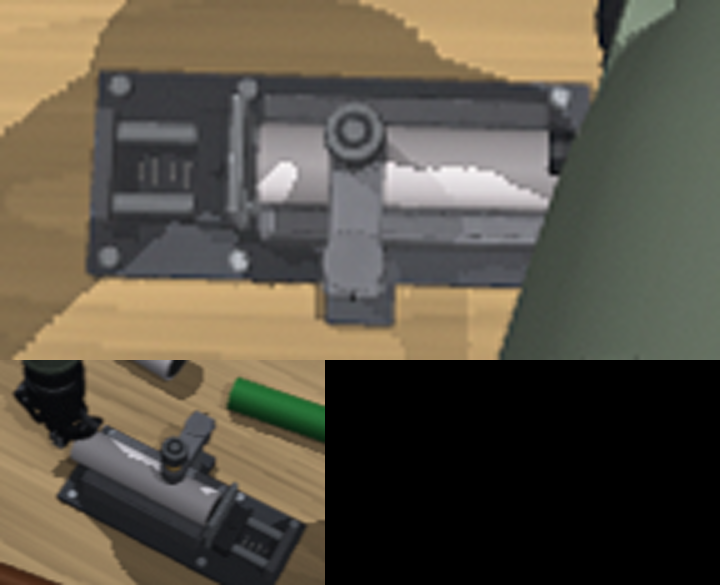

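The picture shows the pipe's front at top px (212,190), a few mm short of the stop face at about (209,190). The fingers are on the tail, and I continue gently.

Call:
send_rows(
  offset=[
    [0,0.001,0],
    [0,0.001,0],
    [0,0.001,0],
  ],
  turn=[
    [0,0,0],
    [0,0,0],
    [0,0,0],
  ],
)

```text
time_s: 5.3
tcp_pos: [0.5706, -0.0893, 0.0467]
ee_rot: [0.002, 0.001, 1.0, -0.002]
contact_force: [0.1, -7.6, 7.2]
opening: 0.002
gripper_force: 1.4
```

Call:
send_rows(
  offset=[
    [0,0.001,0],
    [0,0.001,0],
    [0,0.001,0],
  ],
  turn=[
    [0,0,0],
    [0,0,0],
    [0,0,0],
  ],
)

```text
time_s: 5.55
tcp_pos: [0.5706, -0.0863, 0.0467]
ee_rot: [0.002, 0.001, 1.0, -0.002]
contact_force: [0.9, -6.4, 7.2]
opening: -0.003
gripper_force: 1.4
```

Call:
send_rows(
  offset=[
    [0,0.001,0],
    [0,0.001,0],
  ],
  turn=[
    [0,0,0],
    [0,0,0],
  ],
)

```text
time_s: 5.72
tcp_pos: [0.5706, -0.0843, 0.0467]
ee_rot: [0.002, 0.001, 1.0, -0.002]
contact_force: [0.2, -6.2, 7.8]
opening: -0.002
gripper_force: 1.4
```

Call:
send_rows(
  offset=[
    [0,0.001,0],
    [0,0.001,0],
  ],
  turn=[
    [0,0,0],
    [0,0,0],
  ],
)

```text
time_s: 5.88
tcp_pos: [0.5706, -0.0838, 0.0469]
ee_rot: [0.001, 0.001, 1.0, -0.003]
contact_force: [0.5, -13.2, 8.5]
opening: -0.001
gripper_force: 2.3
```

Call:
send_rows(
  offset=[
    [0,0.0005,0],
    [0,0,0],
  ],
  turn=[
    [0,0,0],
    [0,0,0],
  ],
)

```text
time_s: 6.05
tcp_pos: [0.5706, -0.0838, 0.0469]
ee_rot: [0.001, 0.001, 1.0, -0.004]
contact_force: [-0.1, -12.0, 7.2]
opening: 0.005
gripper_force: 2.5
```

Call:
send_rows(
  offset=[
    [0,0.001,0],
    [0,0,0],
    [0,0,0],
  ],
  turn=[
    [0,0,0],
    [0,0,0],
    [0,0,0],
  ],
)

```text
time_s: 6.3
tcp_pos: [0.5706, -0.0838, 0.047]
ee_rot: [0.001, 0.001, 1.0, -0.005]
contact_force: [-1.4, -15.4, 7.2]
opening: 0.003
gripper_force: 2.9
```

Call:
send_rows(
  offset=[
    [0,-0.003,0],
    [0,-0.01,0],
    [0,-0.015,0],
    [0,0,0.0],
    [0,0,-0.03],
  ],
  turn=[
    [0,0,0],
    [0,0,0],
    [0,0,0],
    [0,0,0],
    [0,0,0],
  ],
)

```text
time_s: 6.72
tcp_pos: [0.5647, -0.1067, 0.0703]
ee_rot: [-0.005, 0.001, 1.0, 0.002]
contact_force: [-1.0, 0.3, -0.3]
opening: -0.002
gripper_force: 0.0
```

Call:
send_rows(
  offset=[
    [0,0,-0.04],
    [0,0,-0.04],
    [0,0,-0.04],
    [0,0,-0.03],
    [0,0.02,0],
  ],
  turn=[
    [0,0,0],
    [0,0,0],
    [0,0,0],
    [0,0,0],
    [0,0,0],
  ],
)

```text
time_s: 7.13
tcp_pos: [0.5726, -0.0904, 0.2322]
ee_rot: [0.005, 0.002, 1.0, -0.002]
contact_force: [1.9, 0.3, 0.0]
opening: -0.001
gripper_force: 0.0
```

Call:
send_rows(
  offset=[
    [0,0.035,0],
    [0,0.035,0],
    [0,0.035,0],
    [0,0.035,0],
    [0,0.02,0],
  ],
  turn=[
    [0,0,0],
    [0,0,0],
    [0,0,0],
    [0,0,0],
    [0,0,0],
  ],
  grip=1,
)

```text
time_s: 7.55
tcp_pos: [0.568, 0.0761, 0.2248]
ee_rot: [-0.001, -0.001, 1.0, 0.001]
contact_force: [0.3, 0.2, -0.5]
opening: 0.707
gripper_force: 0.0
```

Call:
send_rows(
  offset=[
    [0,0,0],
    [0,0,0],
    [0,0,0],
    [0,0,0],
    [0,0,0],
  ],
  turn=[
    [0,0,-7],
    [0,0,-7],
    [0,0,-7],
    [0,0,-7],
    [0,0,-7],
  ],
)

```text
time_s: 7.97
tcp_pos: [0.5684, 0.0731, 0.2246]
ee_rot: [-0.001, -0.304, 0.953, 0.001]
contact_force: [0.0, -0.3, -0.4]
opening: 1.002
gripper_force: 0.0
```

Call:
send_rows(
  offset=[
    [0,0,0],
    [0,0,0],
    [0,0,0],
    [0,0,0],
    [0,0,0],
  ],
  turn=[
    [0,0,-7],
    [0,0,-7],
    [0,0,-7],
    [0,0,-7],
    [0,0,-7],
  ],
)

```text
time_s: 8.38
tcp_pos: [0.5684, 0.0728, 0.2246]
ee_rot: [-0.0, -0.576, 0.817, 0.001]
contact_force: [0.9, 0.4, -0.7]
opening: 1.001
gripper_force: 0.0
```

Call:
send_rows(
  offset=[
    [0,0,0],
    [0,0,0],
    [0,0,0],
    [0,0,0],
    [0,0,0],
  ],
  turn=[
    [0,0,-7],
    [0,0,-7],
    [0,0,-7],
    [0,0,-7],
    [0,0,-7],
  ],
)

```text
time_s: 8.8
tcp_pos: [0.5684, 0.0729, 0.2246]
ee_rot: [0.0, 0.795, -0.606, -0.001]
contact_force: [-0.6, 1.3, 0.8]
opening: 0.997
gripper_force: 0.0
```

Call:
send_rows(
  offset=[
    [0,0,0],
    [0,0,0],
    [0,0,0],
  ],
  turn=[
    [0,0,-7],
    [0,0,-7],
    [0,0,-1],
  ],
)

```text
time_s: 9.05
tcp_pos: [0.5685, 0.0728, 0.2247]
ee_rot: [0.0, 0.867, -0.499, -0.001]
contact_force: [-0.5, -0.6, 1.5]
opening: 0.998
gripper_force: 0.0
```

```bash
python3 - <<'E'
from h import *
s=r.state();print(s)
from scipy.spatial.transform import Rotation as R
q=np.array(s['ee_rot']);M=R.from_quat(q[[1,2,3,0]]);print(M.as_matrix().round(3))
print(M.inv().apply(np.array([.5695,.0775,.151])-s['tcp_pos']))
t=r.snapshot('top')[155:235,155:315];s=r.snapshot('scene')[135:245,210:340]
t=cv2.resize(t,None,fx=4,fy=4,interpolation=cv2.INTER_CUBIC);s=cv2.resize(s,(0,0),fx=2.5,fy=2.5,interpolation=cv2.INTER_CUBIC)
c=np.zeros((t.shape[0]+s.shape[0],t.shape[1],3),np.uint8);c[:t.shape[0]]=t;c[t.shape[0]:,:s.shape[1]]=s
save(c,'c2.png')
E
```

```text
{'time_s': 9.05, 'joint_pos': array([-1.75132400e-03,  3.86098290e-01, -1.66725791e-01,  1.01960417e+00,
        7.58546750e-04, -2.09882241e+00]), 'qvel': array([-0.00020741, -0.00249264,  0.00249746,  0.00060905, -0.0041459 ,
       -0.07103332]), 'effort': array([ 9.49652342e-03, -4.72302032e+01,  2.59876353e+01,  4.05638275e-03,
        2.67159827e-03, -5.69232255e-01]), 'tcp_pos': array([0.56851321, 0.07282186, 0.22468863]), 'ee_rot': array([ 7.67516868e-05,  8.66693120e-01, -4.98840882e-01, -8.96522207e-04]), 'contact_force': array([-0.49610128, -0.58023169,  1.48674727]), 'moment': array([0.04878064, 0.03531805, 0.01162796]), 'gripper_force': 0.0, 'opening': 0.9981327227920233}
[[ 0.502 -0.865 -0.002]
 [-0.865 -0.502  0.001]
 [-0.001  0.001 -1.   ]]
[-0.00344056 -0.00327888  0.07369046]
```

View pics/c2.png

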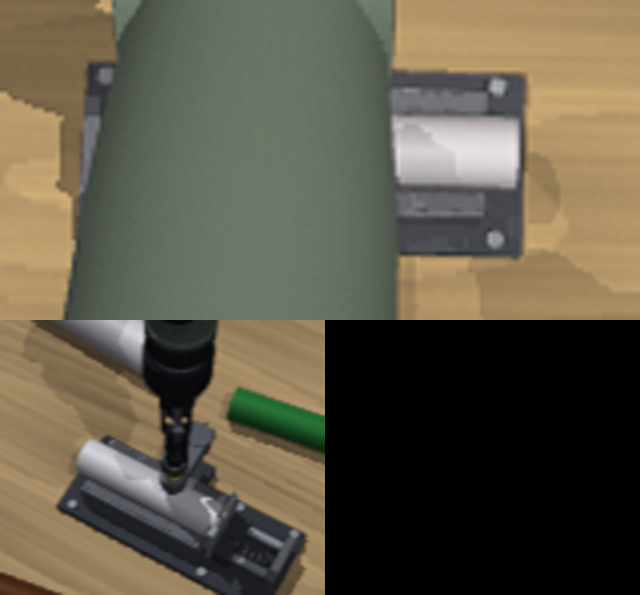

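The picture shows the pipe home, with its tail at top px (285,193), and the gripper above the knob. Now I descend and grip.

Call:
send_rows(
  offset=[
    [-0.0034,-0.0033,0.01],
    [0,0,0.02],
    [0,0,0.02],
    [0,0,0.015],
    [0,0,0.0085],
  ],
  turn=[
    [0,0,0],
    [0,0,0],
    [0,0,0],
    [0,0,0],
    [0,0,0],
  ],
)

```text
time_s: 9.57
tcp_pos: [0.5687, 0.0776, 0.149]
ee_rot: [0.001, 0.866, -0.501, -0.002]
contact_force: [-0.8, 0.2, 0.9]
opening: 0.999
gripper_force: 0.0
```

Call:
send_rows(
  offset=[
    [0,0,0],
    [0,0,0],
  ],
  turn=[
    [0,0,0],
    [0,0,0],
  ],
)

```text
time_s: 9.73
tcp_pos: [0.57, 0.0774, 0.1514]
ee_rot: [0.0, 0.866, -0.5, -0.0]
contact_force: [1.2, -1.1, 0.3]
opening: 1.001
gripper_force: 0.0
```

Call:
send_rows(
  offset=[
    [0,0,0],
    [0,0,0],
    [0,0,0],
    [0,0,0],
    [0,0,0],
  ],
  turn=[
    [0,0,0],
    [0,0,0],
    [0,0,0],
    [0,0,0],
    [0,0,0],
  ],
  grip=0.3,
)

```text
time_s: 10.15
tcp_pos: [0.5709, 0.0773, 0.1527]
ee_rot: [-0.0, 0.866, -0.5, 0.001]
contact_force: [-1.1, 0.7, 3.7]
opening: 0.361
gripper_force: 58.9
```

```bash
python3 - <<'E'
from bench import r
print(r.state())
E
```

```text
{'time_s': 10.15, 'joint_pos': array([ 6.42116796e-03,  4.51231247e-01, -2.63013051e-01,  8.54867053e-01,
        8.27241842e-05, -2.08784208e+00]), 'qvel': array([-0.00126536, -0.00312689,  0.00308613,  0.00610323, -0.00495144,
       -0.00100666]), 'effort': array([-6.66796952e-02, -4.48077679e+01,  2.22683716e+01, -5.25904410e-01,
        5.70412329e-02,  1.79053168e-03]), 'tcp_pos': array([0.57087177, 0.07729094, 0.15267972]), 'ee_rot': array([-4.61653771e-04,  8.65992147e-01, -5.00056887e-01,  7.05954851e-04]), 'contact_force': array([-1.08933271,  0.71237228,  3.68148192]), 'moment': array([-0.05822991,  0.3944921 , -0.00308407]), 'gripper_force': 58.92710566520691, 'opening': 0.36064674332634045}
```

Call:
send_rows(
  offset=[
    [0,0,6e-05],
    [0,0,6e-05],
    [0,0,6e-05],
    [0,0,6e-05],
    [0,0,6e-05],
  ],
  turn=[
    [0,0,7],
    [0,0,7],
    [0,0,7],
    [0,0,7],
    [0,0,7],
  ],
)

```text
time_s: 10.57
tcp_pos: [0.5704, 0.0773, 0.1523]
ee_rot: [0.0, -0.673, 0.739, -0.0]
contact_force: [-2.3, 0.9, 4.2]
opening: 0.359
gripper_force: 59.1
```

```bash
cat > st.py <<'E'
from bench import r
import numpy as np
s=r.state();q=s['ee_rot'];print('yaw',np.degrees(2*np.arctan2(q[2],q[1])).round(2),'z',s['tcp_pos'][2].round(4),'F',s['contact_force'].round(1),'M',s['moment'].round(3),'j6',s['joint_pos'][5].round(3),s['effort'][5].round(3))
E
python3 st.py
```

```text
yaw 264.65 z 0.1523 F [-2.3  0.9  4.2] M [-0.029  0.5    0.103] j6 -1.471 -1.163
```

Call:
send_rows(
  offset=[
    [0,0,6e-05],
    [0,0,6e-05],
    [0,0,6e-05],
    [0,0,6e-05],
    [0,0,6e-05],
  ],
  turn=[
    [0,0,7],
    [0,0,7],
    [0,0,7],
    [0,0,7],
    [0,0,7],
  ],
)

```text
time_s: 10.98
tcp_pos: [0.57, 0.0775, 0.152]
ee_rot: [0.0, -0.42, 0.908, 0.0]
contact_force: [-1.7, 1.1, 5.8]
opening: 0.356
gripper_force: 59.2
```

```bash
python3 st.py
```

```text
yaw 229.66 z 0.152 F [-1.7  1.1  5.8] M [0.177 0.607 0.054] j6 -0.86 -1.162
```

Call:
send_rows(
  offset=[
    [0,0,6e-05],
    [0,0,6e-05],
    [0,0,6e-05],
    [0,0,6e-05],
  ],
  turn=[
    [0,0,7],
    [0,0,7],
    [0,0,7],
    [0,0,7],
  ],
)

```text
time_s: 11.32
tcp_pos: [0.5699, 0.0778, 0.1519]
ee_rot: [0.0, -0.188, 0.982, 0.001]
contact_force: [-2.4, 1.4, 6.9]
opening: 0.359
gripper_force: 59.3
```

```bash
python3 st.py
```

```text
yaw 201.68 z 0.1519 F [-2.4  1.4  6.9] M [0.345 0.676 0.081] j6 -0.372 -1.156
```

Call:
send_rows(
  offset=[
    [0,0,5e-05],
    [0,0,5e-05],
  ],
  turn=[
    [0,0,6],
    [0,0,6],
  ],
)

```text
time_s: 11.48
tcp_pos: [0.5699, 0.0779, 0.1519]
ee_rot: [0.0, -0.085, 0.996, 0.001]
contact_force: [-3.4, 2.1, 5.7]
opening: 0.358
gripper_force: 59.3
```

```bash
python3 st.py
```

```text
yaw 189.73 z 0.1519 F [-3.4  2.1  5.7] M [0.458 0.688 0.015] j6 -0.163 -0.969
```

Call:
send_rows(
  offset=[
    [0,0,5e-05],
    [0,0,5e-05],
  ],
  turn=[
    [0,0,6],
    [0,0,6],
  ],
)

```text
time_s: 11.65
tcp_pos: [0.5699, 0.078, 0.1518]
ee_rot: [0.0, 0.02, 1.0, 0.001]
contact_force: [-4.2, 2.9, 7.4]
opening: 0.356
gripper_force: 59.4
```

```bash
python3 st.py
```

```text
yaw 177.74 z 0.1518 F [-4.2  2.9  7.4] M [0.427 0.712 0.094] j6 0.046 -0.976
```

Call:
send_rows(
  offset=[
    [0,0,5e-05],
    [0,0,5e-05],
  ],
  turn=[
    [0,0,6],
    [0,0,6],
  ],
)

```text
time_s: 11.82
tcp_pos: [0.57, 0.0781, 0.1518]
ee_rot: [-0.0, 0.124, 0.992, 0.001]
contact_force: [-3.2, 2.2, 6.5]
opening: 0.36
gripper_force: 59.4
```

```bash
python3 st.py
```

```text
yaw 165.74 z 0.1518 F [-3.2  2.2  6.5] M [0.542 0.679 0.022] j6 0.256 -0.972
```

Call:
send_rows(
  offset=[
    [0,0,5e-05],
    [0,0,5e-05],
  ],
  turn=[
    [0,0,6],
    [0,0,6],
  ],
)

```text
time_s: 11.98
tcp_pos: [0.57, 0.0783, 0.1518]
ee_rot: [-0.0, 0.227, 0.974, 0.001]
contact_force: [-2.8, 1.9, 7.7]
opening: 0.358
gripper_force: 59.5
```

```bash
python3 st.py
```

```text
yaw 153.8 z 0.1518 F [-2.8  1.9  7.7] M [0.565 0.698 0.444] j6 0.464 -0.559
```

The torque has clearly risen, to 0.44 N m. I hold briefly to check it.

Call:
send_rows(
  offset=[
    [0,0,0],
    [0,0,0],
  ],
  turn=[
    [0,0,0],
    [0,0,0],
  ],
)

```text
time_s: 12.15
tcp_pos: [0.57, 0.0783, 0.1517]
ee_rot: [-0.0, 0.224, 0.975, 0.001]
contact_force: [-3.8, 1.8, 7.8]
opening: 0.355
gripper_force: 59.5
```

```bash
python3 st.py
```

```text
yaw 154.09 z 0.1517 F [-3.8  1.8  7.8] M [0.513 0.661 0.352] j6 0.459 0.434
```

Call:
send_rows(
  offset=[
    [0,0,0],
    [0,0,0],
  ],
  turn=[
    [0,0,2],
    [0,0,0],
  ],
)

```text
time_s: 12.32
tcp_pos: [0.57, 0.0783, 0.1518]
ee_rot: [-0.0, 0.242, 0.97, 0.001]
contact_force: [-3.1, 2.3, 8.2]
opening: 0.357
gripper_force: 59.4
```

```bash
python3 st.py
```

```text
yaw 152.05 z 0.1518 F [-3.1  2.3  8.2] M [0.47  0.724 0.446] j6 0.495 0.643
```

Call:
send_rows(
  offset=[
    [0,0,0],
    [0,0,0],
    [0,0,0],
    [0,0,0],
    [0,0,0],
  ],
  turn=[
    [0,0,0],
    [0,0,0],
    [0,0,0],
    [0,0,0],
    [0,0,0],
  ],
  grip=1,
)

```text
time_s: 12.73
tcp_pos: [0.5703, 0.0771, 0.1504]
ee_rot: [-0.0, 0.242, 0.97, -0.0]
contact_force: [0.4, -0.7, 0.3]
opening: 0.998
gripper_force: 0.0
```

Call:
send_rows(
  offset=[
    [0,0,-0.01],
    [0,0,-0.025],
    [0,0,-0.035],
    [0,0,-0.035],
    [0,0,-0.02],
  ],
  turn=[
    [0,0,0],
    [0,0,0],
    [0,0,0],
    [0,0,0],
    [0,0,0],
  ],
)

```text
time_s: 13.15
tcp_pos: [0.5714, 0.0773, 0.2802]
ee_rot: [0.002, 0.242, 0.97, 0.001]
contact_force: [-0.5, 1.0, -0.8]
opening: 1.001
gripper_force: 0.0
```

Call:
send_rows(
  offset=[
    [0.035,0,0],
    [0.035,0,0],
    [0.035,0,0],
    [0.035,0,0],
    [0.035,0,0],
  ],
  turn=[
    [0,0,0],
    [0,0,0],
    [0,0,0],
    [0,0,0],
    [0,0,0],
  ],
)

```text
time_s: 13.57
tcp_pos: [0.4143, 0.1598, 0.2762]
ee_rot: [0.0, 0.242, 0.97, 0.0]
contact_force: [-0.1, 0.8, 0.2]
opening: 1.0
gripper_force: 0.0
```

Call:
send_rows(
  offset=[
    [0,0,0],
    [0,0,0],
    [0,0,0],
  ],
  turn=[
    [0,0,0],
    [0,0,0],
    [0,0,0],
  ],
)

```text
time_s: 13.82
tcp_pos: [0.4166, 0.1595, 0.2764]
ee_rot: [0.001, 0.242, 0.97, 0.0]
contact_force: [0.1, 0.3, -0.2]
opening: 0.998
gripper_force: 0.0
```

```bash
python3 - <<'E'
from h import *
t=r.snapshot('top')[155:235,155:315];s=r.snapshot('scene')[135:245,210:340]
t=cv2.resize(t,None,fx=4,fy=4,interpolation=cv2.INTER_CUBIC);s=cv2.resize(s,(0,0),fx=2.5,fy=2.5,interpolation=cv2.INTER_CUBIC)
c=np.zeros((t.shape[0]+s.shape[0],t.shape[1],3),np.uint8);c[:t.shape[0]]=t;c[t.shape[0]:,:s.shape[1]]=s
save(c,'c3.png')
E
python3 st.py
```

```text
yaw 151.95 z 0.2759 F [-0.6 -0.4 -0.3] M [ 0.038 -0.028  0.043] j6 0.689 -0.002
```

View pics/c3.png

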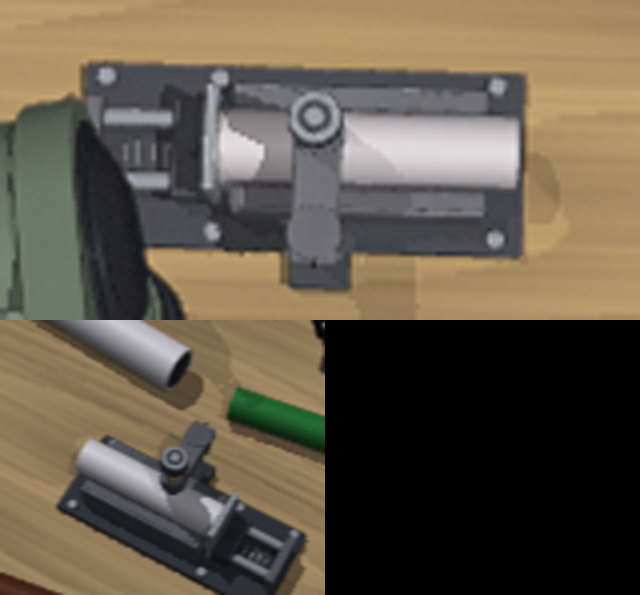

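The picture shows the pipe's front against the stop plate at about top px (209,192), the tail at (285,193) and the gripper clear.

```bash
python3 -c "
from bench import r
print(r.job_done())"
```

```text
the job is handed in; nothing more can be done
None
```

The white pipe is pushed home against the length stop, the thumbscrew is nipped to about 0.45 N m and let go, and the job is handed in; no verdict came back.

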